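Check a septum nut under the loupe on the lit inspection base

ROBOT

A 6-joint arm with a two-finger parallel gripper is mounted at the origin on the work surface. World frame = base frame: x ahead of the robot, y to its left, z up, the work surface at z = 0. Lengths are in mm, angles in rad, forces in N, time in s.
With the tool pointing down it reaches from about 350 to 875 mm from the base axis. Payload 4.2 kg.
Tool frame: the origin (TCP) lies where the fingers leave the gripper's body, on its centre line; the fingertips stand 73 mm ahead of it and the grasp point (between the pads) lies 54 mm ahead of it; z points along the fingers, y is the direction in which the jaws open and shut (so a half turn about z gives the same grasp; the last joint's range is limited). The gripper opens to 85 mm and grips with 20 to 120 N. Pads are 22 mm wide; open, the fingers measure 114 mm over their backs; the gripper's body (76 mm by 85 mm) begins 54 mm behind the grasp point. The pads swing forward as they close: fully open they stand 13 mm farther back than shut.
Start: joints at [-0.981, 0.385, 0.008, 0, -1.194, -0.259], TCP at [203.015, -591.088, 303.912] pointing down, gripper open.
Joint ranges: [-3.14, 3.14], [-1.21, 2.06], [-1.07, 1.41], [-3.16, 2.05], [-2.99, -0.16], [-3.1, 3.1]. Speed limits (rad/s): [2.79, 2.79, 3.14, 3.14, 3.14, 3.14].

INTERFACE

Orientations are given as a unit quaternion [x, y, z, w].
In Python, from bench import arm gives the robot as it stands.
- The arm moves only by the tool apply_moves, never from a script. Its argument "increments" is a list that holds one entry, the list of rows, each a list of 7 numbers: the shift along the tool's x, y, z scaled (see below), then the turn, a rotation vector about the tool's x, y, z scaled (see below), then the gripper's target within -1 to 1 (fully open at 1, half-way at 0, shut at -1). A call has 1 to 10 rows; each row is the pose to reach, as a shift and turn from the pose commanded when the call began, along the tool's axes at that moment; what a row does not reach only later rows make up. The controller multiplies each number of a shift by 100 mm and each number of a turn by 0.5 rad. A row lasts 1/10 s, in which the tool goes at most 50 mm and 8.59 degrees, less where a joint would pass 70% of its speed; a pose out of reach is approached as far as the arm can. A call with a number of a shift or a turn outside -1 to 1 is refused whole. A call with a gripper value outside its range is refused whole. The fingers move at their own pace and stop on an object; the grip force is fixed at half the most. Time passes only in rows, so rows that repeat a pose let the fingers close. It gives the time, the measured TCP pose, the force and the opening at its end, in the units of the state.
- arm.read_state(): the state, without advancing time (a new reading comes with each control period).
- arm.get_image(name): name is "scene" or "top"; returns a dict with "img" (420x560x3 uint8, red, green, blue), "fx", "fy", "cx", "cy" (pixels), "k1" (the pictures are not rectified: a ray, as slopes to the right and down, at radius r is drawn at 1 + k1 r^2 times it, then the intrinsics apply), "pose" (4x4, takes a point from camera to world coordinates). Camera axes: x right, y up, looking along -z (the intrinsics and any distortion apply to the point x, -y, -z); pixel columns grow to the right and rows downward; lengths in mm; the calibration is good to about 2 mm. A picture is of the moment at which its call begins. There is no depth.
- arm.job_done(): hands the job in, once; it reports no verdict.
Trained networks look in a picture, given as the dict that the camera call returned (one of the last four; its "shot" number tells which), for a name from the list of things; names that differ only in an ending like _2 or _b are one class to them, and where a whole thing is asked for, a point or a joint stands for the part that bears it (a point fixed in the world has none). Each returns a list of dicts, best first, with "conf" (0 to 1); they miss things now and then, are a little off and sometimes report something else, mostly with a low value. They report only what shows in the picture. A call takes as long as a camera call. They do not tell look-alikes from the thing itself.
- arm.outline_of(label, picture): "pixels" (420x560 bool, what is visible of it) and "box" ([centre column, centre row, width, height] in pixels, round what is visible of it).
- arm.mark_of(label, picture): "at" ([column, row] in pixels: a listed point, or the origin of a listed thing).
The state is a dict: "clock": time; "joints": joint angles; "joint_vel": joint speeds; "joint_efforts": joint torques, N m; "position": TCP position; "ee_rot": TCP orientation; "contact_force": force on the tool from outside, world axes, zero at the start; "wrist_torque": the same for the moment, N m; "gripper_width": finger opening in mm.
Only numpy, scipy, OpenCV 4.12 (cv2) and the standard library are available. Lean on these libraries where they do the work, as an engineer would, in place of code of your own. Each camera call takes 0.05 s, during which the arm holds its last target.

TASK

Switch on the inspection base for a look at the septum nut: press its keys fully down one at a time, letting each come back up - green (power), then blue (back light), then white (brighter) - and leave the orange front-light key alone. Then take the loupe off its rest by the handle and hold it level and still with the lens centred over the nut, at the height that the red focus pointer on the post marks; finish while still holding it there, touching nothing else with it. Do not shift the nut, the pointer or the other things on the bench.

Things in the scene. Friction and masses are not known exactly. Their poses are not given: they have to be found in the camera images.
- lightbase: inspection base: white box 190 (x) by 200 (y) by 42 mm high, fixed. Origin: centre of its underside; x to its rear, y to its left. Opal window, 92 mm across, top at z = 45 mm, centred at x = +25 mm, y = 0; key row at x = -68 mm; focus post 9 mm thick, top at z = 167 mm, in the rear left corner (x, y = +80, +80 mm); two spot lamps up to z = 72 mm at x = +80, y = -45 and +12 mm
- key_power_top (a point): centre of the top of the green power key (left end of the row): round cap 24 mm across, standing 9 mm proud of the deck (51 mm above the bench). Keys are spaced 46 mm along the base's y
- key_back_top (a point): centre of the top of the blue back-light key, second from the left, same size
- key_bright_top (a point): centre of the top of the white brighter key, third from the left, same size
- key_front_top (a point): centre of the top of the orange front-light key, right end of the row, same size; not to be pressed
- key_power (a joint): travel of the green key, m: 0 up, 0.005 fully down; a spring brings it back up. It starts to move at 1.2 N and is fully down at 4 N; more than 0.0035 counts as pressed
- key_back (a joint): travel of the blue key, as for the green one
- key_bright (a joint): travel of the white key, as for the green one
- key_front (a joint): travel of the orange key, as for the green one
- focus_mark (a point): tip of the red pointer on the red collar (22 mm across, 12 mm high) clamped on the focus post. Its height above the bench (105 to 145 mm) is the right height for the middle of the lens. The pointer is 4 mm thick, reaches 34 mm from the post's axis towards the window's centre and ends 63 mm short of it. Not to be moved
- nut_top (a point): centre of the top face of the septum nut: knurled steel nut 26 mm across and 18 mm high with a needle hole in a brass centre, lying loose on the opal window (its top is 63 mm above the bench); 35 g
- loupe_lens (a point): centre of the loupe's lens, half-way through its thickness: steel ring 60 mm across, 12 mm thick, round clear glass; straight brown wooden handle 12 mm wide and 12 mm high in the plane of the ring. x points away from the handle (which runs along -x), z is the lens axis, up. Starts level on its rest, this point 40 mm above the bench; about 90 g
- loupe_grip (a point): where to hold the loupe: on the handle's axis, half-way up it, 70 mm from the lens centre (the handle runs from 39 to 142 mm), same axes as loupe_lens; the centre of mass is about 15 mm nearer the lens. Starts 40 mm above the bench
- rest: the loupe's rest: white board 190 by 75 by 10 mm, fixed. Round pillar 44 mm across, 34 mm high, under the lens at x = +70 mm; fork at x = -62 mm (10 mm thick, 30 mm wide, prongs to z = 43 mm) on both sides of the handle; between them the handle's sides are free. Origin: centre of the board's underside; x from fork to pillar
- vialrack: blue rack of sample vials, 85 by 150 by 50 mm, fixed; bystander. Origin: centre of its underside
- solvent: amber bottle, 72 mm across and 150 mm high, standing loose; bystander. Origin: centre of its underside
- septajar: small jar with a green cap, 54 mm across and 55 mm high; bystander. Origin: centre of its underside
- wrench: small open-end wrench, 140 mm long, lying on the bench; bystander
- forceps: steel forceps, 125 mm long, lying on the bench; bystander
- beaker: clear beaker, 68 mm across and 85 mm high; bystander. Origin: centre of its underside
Mind the look-alikes: they are no part of the job. What is shaped like the part that bears loupe_lens but black or turquoise is not meant.

How it is judged (in metres and radians):
On the way, in this order (a step that is already met when the one before it is completed fails the run):
1. the green power key is pressed down, the other keys up (value of joint key_power above 0.0035 m and value of joint each of key_back, key_bright, key_front below 0.0015 m), for 0.05 s.
2. then the blue back-light key is pressed down, the other keys up (value of joint key_back above 0.0035 m and value of joint each of key_power, key_bright, key_front below 0.0015 m), for 0.05 s.
3. then the white brighter key is pressed down, the other keys up (value of joint key_bright above 0.0035 m and value of joint each of key_power, key_back, key_front below 0.0015 m), for 0.05 s.
4. then the loupe is lifted clear of its rest in the fingers (height (world z) of loupe_lens above 0.06 m and contact force between the fingers and loupe above 0.5 N and contact force between loupe and rest below 0.05 N), for 0.2 s.
At the end, for the whole second after the job is handed in: Loupe held still by the handle (within 45 mm of loupe_grip), touching nothing but the fingers; lens middle within 8 mm of the pointer's height and 12 mm sideways of the nut's centre, lens axis within 8 degrees (0.14 rad) of vertical; all keys up, nut within 6 mm of where it lay (z of loupe_lens in the frame of focus_mark between -0.008 and 0.008 m and horizontal distance between loupe_lens and nut_top below 0.012 m and angle between loupe_lens's own z axis and vertical below 0.14 rad and contact force between the fingers and loupe above 0.5 N and distance between the grasp point and loupe_grip below 0.045 m and contact force between loupe and rest below 0.05 N and contact force between loupe and lightbase below 0.05 N and contact force between loupe and nut below 0.05 N and contact force between loupe and vialrack below 0.05 N and linear speed of loupe below 0.02 m/s and angular speed of loupe below 0.2 rad/s and distance of nut_top from where it was at the start of the episode below 0.006 m and value of joint each of key_power, key_back, key_bright, key_front below 0.0015 m); the arm keeps its last pose, push and grip.
It fails at once if the orange front-light key is pressed (more than 2.5 mm) (value of joint key_front above 0.0025 m).
It fails at once if two keys are down together (value of joint each of key_power, key_back above 0.0025 m or value of joint each of key_power, key_bright above 0.0025 m or value of joint each of key_power, key_front above 0.0025 m or value of joint each of key_back, key_bright above 0.0025 m or value of joint each of key_back, key_front above 0.0025 m or value of joint each of key_bright, key_front above 0.0025 m).
It fails at once if the nut is shifted by more than 6 mm (distance of nut_top from where it was at the start of the episode above 0.006 m).
It fails at once if the focus pointer is moved by more than 3 mm (distance of focus_mark from where it was at the start of the episode above 0.003 m).
It fails at once if a bystander is moved by more than 20 mm (distance of any of solvent, septajar, wrench, forceps, beaker from where it was at the start of the episode above 0.02 m).
It also fails if it takes over 64 s, if anything falls off the work surface, if the arm or the gripper's body presses on something with over 40 N, if the wrist force passes 120 N, or if a joint passes its speed limit or range.

## Working session

There is one attempt and no reset: what is moved stays moved. The work goes in short steps, Python scripts to look and compute and a tool call to move; the robot and the scene stay as the last step left them, time stands still between calls to the robot, and variables do not carry over. Pictures are saved under pics/ and viewed, and the job is handed in when it is done.

Besides the shell and the picture viewer there is one more tool, called after "Call:" as name(argument=value, ...) on one line, values as JSON. apply_moves: Moves the arm, as the interface text tells. Shifts and turns lie within -1 to 1; 1 stands for 100 mm of shift or 0.5 rad of turn. Its arguments: {"type":"object","properties":{"increments":{"type":"array"}},"required":["increments"]}

```bash
mkdir -p pics; cat > h.py <<'E'
import numpy as np, cv2
from bench import arm
from scipy.spatial.transform import Rotation as R
def save(p,n): cv2.imwrite('pics/'+n+'.png', cv2.cvtColor(p['img'],cv2.COLOR_RGB2BGR))
def ray(p,uv):
    xd=(uv[0]-p['cx'])/p['fx']; yd=(uv[1]-p['cy'])/p['fy']
    x,y=xd,yd
    for _ in range(30):
        s=1+p['k1']*(x*x+y*y); x,y=xd/s,yd/s
    T=np.array(p['pose']); d=T[:3,:3]@np.array([x,-y,-1.]); return T[:3,3],d/np.linalg.norm(d)
def atz(p,uv,z):
    o,d=ray(p,uv); return o+d*(z-o[2])/d[2]
def proj(p,X):
    T=np.array(p['pose']); c=T[:3,:3].T@(np.array(X)-T[:3,3]); x=c[0]/-c[2]; y=-c[1]/-c[2]
    s=1+p['k1']*(x*x+y*y); return np.array([p['cx']+p['fx']*x*s,p['cy']+p['fy']*y*s])
def tri(ps,uvs):
    A=np.zeros((3,3));b=np.zeros(3)
    for p,uv in zip(ps,uvs):
        o,d=ray(p,uv);M=np.eye(3)-np.outer(d,d);A+=M;b+=M@o
    X=np.linalg.solve(A,b); return X
E
python3 - <<'E'
from h import *
np.set_printoptions(precision=1,suppress=True)
s=arm.get_image('scene');t=arm.get_image('top');save(s,'s0');save(t,'t0')
Z=dict(key_power_top=51,key_back_top=51,key_bright_top=51,key_front_top=51,nut_top=63,loupe_lens=40,loupe_grip=40,focus_mark=125,lightbase=0,rest=0)
print(arm.read_state())
for n,z in Z.items():
    a=arm.mark_of(n,s)[:3];b=arm.mark_of(n,t)[:3]
    for q,pp in ((a,s),(b,t)):
        for e in q: print(n,'s' if pp is s else 't',round(e['conf'],2),np.array(e['at']),atz(pp,e['at'],z))
    if a and b: print('  tri',tri([s,t],[a[0]['at'],b[0]['at']]))
E
```

```text
{'clock': 0.1, 'joints': array([-1. ,  0.4,  0. , -0. , -1.2, -0.3]), 'joint_vel': array([-0., -0.,  0.,  0.,  0.,  0.]), 'joint_efforts': array([ -0. , -39.3,  18.9,   4.2,  -0. ,   0. ]), 'position': array([ 202.9, -590.7,  302.9]), 'ee_rot': array([-0.2,  1. ,  0. , -0. ]), 'contact_force': array([-0.7, -0.7, -0.4]), 'wrist_torque': array([0.1, 0. , 0. ]), 'gripper_width': 85.23233039309312}
key_power_top s 0.54 [268.2 190.8] [ 470.  -124.1   51. ]
key_power_top t 0.59 [324.7 236. ] [ 473.4 -132.2   51. ]
  tri [ 471.6 -128.1   51.3]
key_back_top s 0.58 [253.2 188.2] [ 478.4 -170.8   51. ]
key_back_top t 0.44 [334.6 232.9] [ 482.5 -161.3   51. ]
  tri [ 483.5 -163.9   56.8]
key_bright_top s 0.54 [356.4 253.1] [599.5 203.5  51. ]
key_bright_top s 0.42 [240.8 186.3] [ 486.5 -209.3   51. ]
key_bright_top t 0.47 [355.1 233.4] [ 481.  -221.4   51. ]
  tri [467.4 -36.7 -88.9]
key_front_top s 0.6 [221.8 184.7] [ 504.5 -265.6   51. ]
key_front_top s 0.59 [243.2 217.5] [ 605.8 -135.3   51. ]
key_front_top t 0.54 [365.2 227.5] [ 498.3 -251.3   51. ]
  tri [ 501.8 -258.4   50.4]
nut_top s 0.
[... 600 characters left out ...]
0.9 208.2  40. ]
loupe_grip t 0.94 [243.7 131.3] [791.7 109.1  40. ]
loupe_grip t 0.93 [356.7 285.7] [ 329.  -224.9   40. ]
loupe_grip t 0.86 [210.8 201.1] [578.4 204.9  40. ]
  tri [705.4 216.6 280.2]
focus_mark s 0.6 [246.  195.9] [ 593.4 -128.5  125. ]
focus_mark t 0.61 [322.8 183.4] [ 616.6 -122.8  125. ]
focus_mark t 0.45 [208.2 175.2] [640.3 201.7 125. ]
  tri [ 612.4 -119.6  143.3]
lightbase s 0.78 [242.5 218. ] [ 561.7 -165.2    0. ]
lightbase s 0.33 [270.5 188.7] [ 404.1 -150.7    0. ]
lightbase t 0.88 [338.7 210.5] [ 555.1 -179.2    0. ]
  tri [ 554.2 -175.6   -9.7]
rest s 0.89 [355.8 265. ] [594.9 204.5   0. ]
rest t 0.86 [210.2 204.8] [572.7 212.2   0. ]
  tri [577.4 207.5 -16.2]
```

```bash
python3 - <<'E'
import cv2
for n in('s0','t0'):
    i=cv2.imread(f'pics/{n}.png'); cv2.imwrite(f'pics/{n}b.png',cv2.resize(i,None,fx=1.42,fy=1.42,interpolation=cv2.INTER_CUBIC))
i=cv2.imread('pics/s0.png')[140:260,180:300];cv2.imwrite('pics/s0c.png',cv2.resize(i,None,fx=5,fy=5,interpolation=cv2.INTER_CUBIC))
i=cv2.imread('pics/t0.png')[160:260,290:400];cv2.imwrite('pics/t0c.png',cv2.resize(i,None,fx=6,fy=6,interpolation=cv2.INTER_CUBIC)[:600])
i=cv2.imread('pics/t0.png')[140:260,150:270];cv2.imwrite('pics/t0d.png',cv2.resize(i,None,fx=5,fy=5,interpolation=cv2.INTER_CUBIC))
E
```

```text
(no output)
```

View pics/s0b.png

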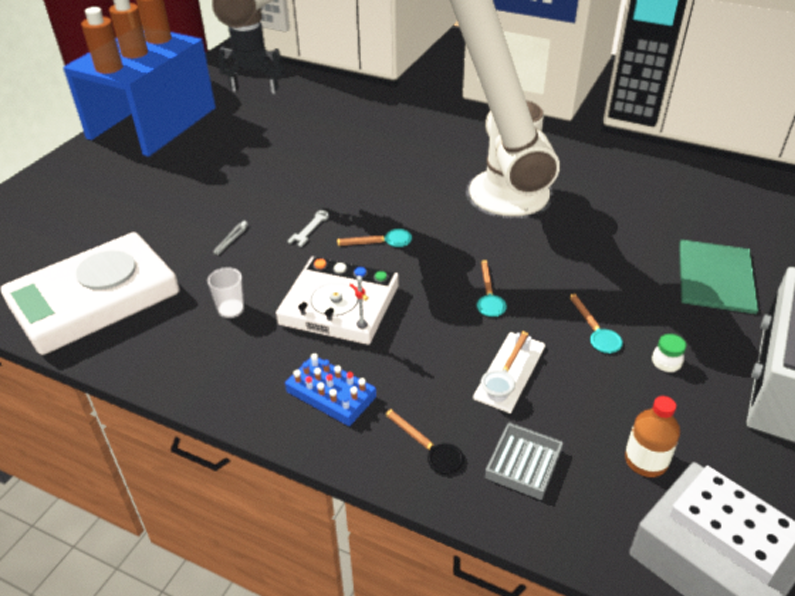

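View pics/t0b.png

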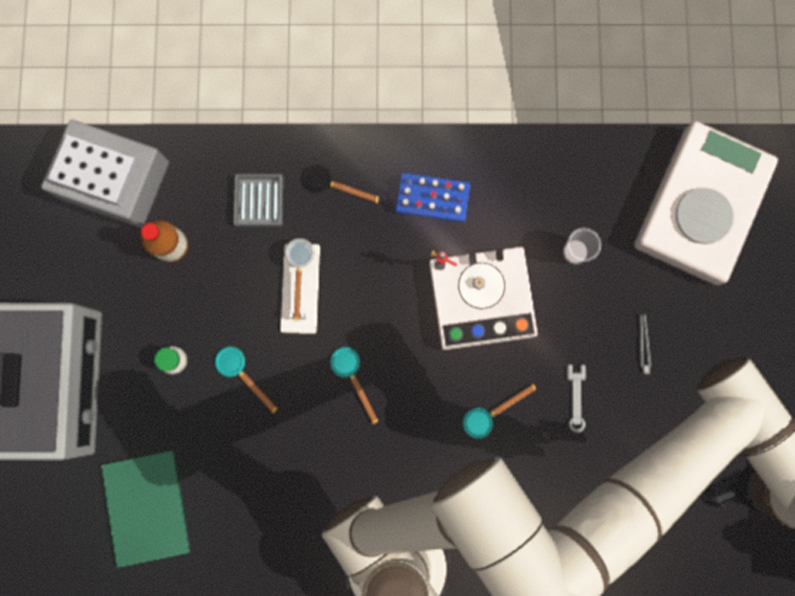

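View pics/s0c.png

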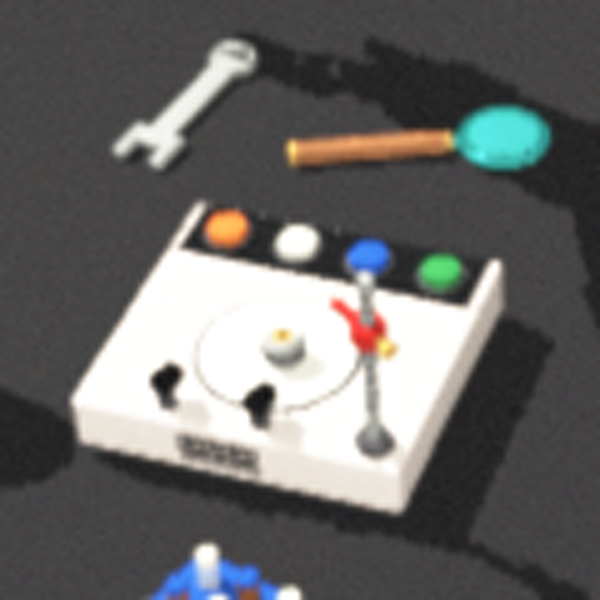

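View pics/t0c.png

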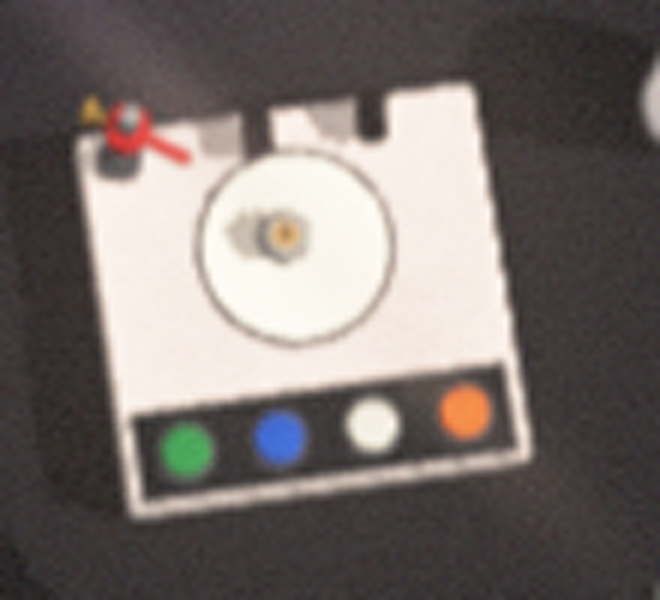

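View pics/t0d.png

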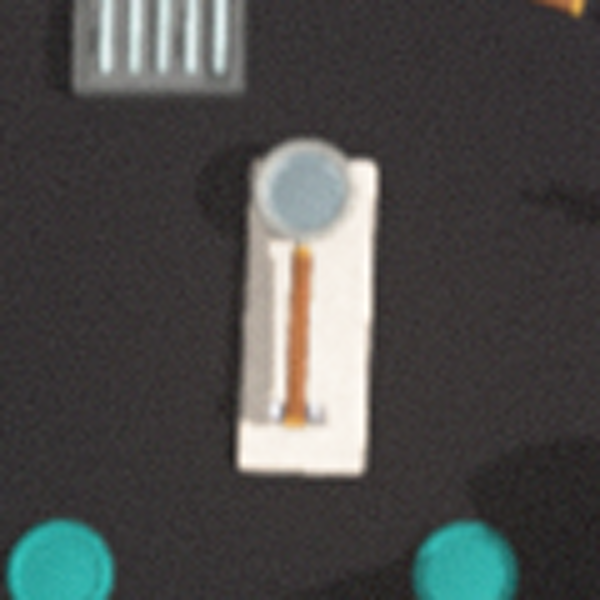

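The scene shows the clear loupe on the white rest (top at about (205,175)), handle towards the robot. The base's key row faces the robot: green, blue, white, orange from left to right. The turquoise and black loupes are decoys. Next I fit the base and rest poses using both pictures.

```bash
cat > fit.py <<'E'
from h import *
from scipy.optimize import least_squares
np.set_printoptions(precision=1,suppress=True)
s=arm.get_image('scene');t=arm.get_image('top')
f=lambda U,sc,o:((np.array(U)+.5)/sc-.5)+np.array(o)
S=lambda *U:f(U,5,(180,140)); T=lambda *U:f(U,6,(290,160)); D=lambda *U:f(U,5,(150,140))
def cen(p,uv,rad=4):
    u,v=np.round(uv).astype(int); w=p['img'][v-rad:v+rad+1,u-rad:u+rad+1].astype(float)
    sat=w.max(2)-w.min(2); m=np.where(sat>0.6*sat.max(),sat,0)
    yy,xx=np.mgrid[-rad:rad+1,-rad:rad+1]; return np.array([u+(m*xx).sum()/m.sum(),v+(m*yy).sum()/m.sum()])
keys={69:(cen(s,S(440,271)),cen(t,T(187,450))),23:(cen(s,S(369,257)),cen(t,T(280,437))),-23:(S(297,243),T(373,425)),-69:(cen(s,S(228,230)),cen(t,T(465,411)))}
for k,v in keys.items(): print(k,v,atz(s,v[0],51),atz(t,v[1],51),tri([s,t],v))
cs=[(s,S(502,262),(-95,100,42)),(s,S(203,203),(-95,-100,42)),(s,S(72,402),(95,-100,42)),(s,S(405,478),(95,100,42)),
 (t,T(135,517),(-95,100,42)),(t,T(528,456),(-95,-100,42)),(t,T(472,86),(95,-100,42)),(t,T(80,140),(95,100,42)),(t,T(296,248),(25,0,45))]
obs=[(p,uv,X) for p,uv,X in cs]
for k,v in keys.items(): obs+= [(s,v[0],(-68,k,51)),(t,v[1],(-68,k,51))]
def W(q,X): c,n=np.cos(q[2]),np.sin(q[2]);return np.array([q[0]+c*X[0]-n*X[1],q[1]+n*X[0]+c*X[1],X[2]])
r=least_squares(lambda q:np.concatenate([proj(p,W(q,X))-uv for p,uv,X in obs]),[555,-175,.1],loss='soft_l1',x_scale=[1,1,.01])
q=r.x;print('base',q[:2],np.degrees(q[2]));print(np.array([proj(p,W(q,X))-uv for p,uv,X in obs]))
for cam in(s,t):
    rr=least_squares(lambda q:np.concatenate([proj(p,W(q,X))-uv for p,uv,X in obs if p is cam]),[555,-175,.1],x_scale=[1,1,.01]).x;print('only',rr[:2],np.degrees(rr[2]))
for k in(69,23,-23,-69):print('key',k,W(q,(-68,k,51)))
print('win',W(q,(25,0,45)))
ns,nt=S(283,338),T(287,234);print('nut',atz(s,ns,63),atz(t,nt,63),tri([s,t],[ns,nt]))
ps,pt=S(335,302),T(188,159);print('tip',tri([s,t],[ps,pt]))
# tip along line from post to window: xy known
d=np.array([-55,-80.])/np.hypot(55,80); tx=np.array([80,80])+34*d
h=least_squares(lambda z:np.concatenate([proj(s,W(q,(*tx,z[0])))-ps,proj(t,W(q,(*tx,z[0])))-pt]),[125]);print('tip z',h.x,h.fun,W(q,(*tx,h.x[0])))
# collar & post top
print('post top exp',W(q,(80,80,167)),proj(s,W(q,(80,80,167))),proj(t,W(q,(80,80,167))),'seen',S(365,275),T(131,115))
# rest/loupe
cz=[(t,D(240,470),(-95,37.5,10)),(t,D(365,475),(-95,-37.5,10)),(t,D(378,160),(95,-37.5,10)),(t,D(303,188),(70,0,46)),(t,D(294,425),(-72,0,46))]
r2=least_squares(lambda q:np.concatenate([proj(p,W(q,X))-uv for p,uv,X in cz]),[575,210,.1],x_scale=[1,1,.01]);q2=r2.x
print('rest',q2[:2],np.degrees(q2[2]),r2.fun);print('lens',W(q2,(70,0,40)),'grip',W(q2,(0,0,40)))
print(atz(t,D(303,188),46),atz(t,D(294,425),46))
E
python3 fit.py; python3 -c "
import cv2
i=cv2.imread('pics/s0.png')[220:300,320:400];cv2.imwrite('pics/s0e.png',cv2.resize(i,None,fx=7,fy=7,interpolation=cv2.INTER_CUBIC))"
```

```text
69 (array([267.8, 193.5]), array([320.7, 234.8])) [ 481.7 -119.7   51. ] [ 476.9 -120.3   51. ] [ 477.5 -121.2   47.2]
23 (array([253.1, 190.6]), array([336.1, 232.6])) [ 488.4 -165.7   51. ] [ 483.5 -165.7   51. ] [ 484.2 -167.    47.2]
-23 (array([239. , 188.2]), array([351.8, 230.4])) [ 496.8 -209.8   51. ] [ 489.8 -211.7   51. ] [ 490.6 -213.    45.1]
-69 (array([225. , 185.1]), array([367. , 228.2])) [ 501.9 -255.9   51. ] [ 496.2 -256.6   51. ] [ 497.  -258.1   46.4]
base [ 555.1 -179.1] 8.234824824858766
[[ 0.7 -0.7]
 [-0.6 -0.9]
 [ 0.1 -0.9]
 [-0.5 -1.7]
 [-0.6 -0.5]
 [ 1.  -0. ]
 [-0.2 -1.1]
 [-1.  -0.7]
 [-0.1 -0.6]
 [ 0.3 -0.8]
 [ 0.1 -0.3]
 [ 0.5 -0.8]
 [ 0.1 -0.3]
 [ 0.4 -1.2]
 [-0.  -0.4]
 [ 0.4 -0.9]
 [ 0.2 -0.5]]
only [ 559.2 -177.2] 8.436547885529514
only [ 553.6 -179.3] 7.992960910424138
key 69 [ 477.9 -120.5   51. ]
key 23 [ 484.5 -166.    51. ]
key -23 [ 491.1 -211.6   51. ]
key -69 [ 497.7 -257.1   51. ]
win [ 579.8 -175.5   45. ]
nut [ 587.2 -167.7   63. ] [ 582.4 -169.6   63. ] [ 583.1 -170.2   58.7]
tip [ 608.9 -117.7  126.1]
tip z [125.] [-0.  -0.   0.5  0.4] [ 607.8 -118.9  125. ]
post top exp [622.8 -88.4 167. ] [253.1 194.6] [311.3 178.5] seen [252.6 194.6] [311.4 178.8]
rest [578.7 207.6] -1.3683152398483174 [-0.1 -0.2 -0.2 -0.6 -0.4  0.3  0.4  0.3  0.2  0.3]
lens [648.7 205.9  40. ] grip [578.7 207.6  40. ]
[649.5 207.1  46. ] [507.5 209.9  46. ]
```

View pics/s0e.png

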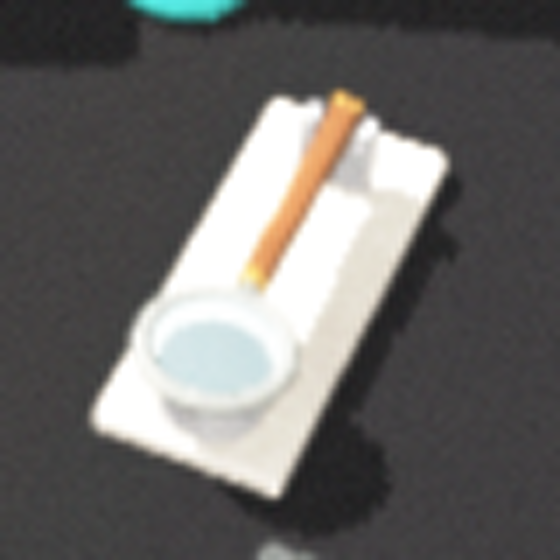

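```bash
python3 - <<'E'
from h import *
st=arm.read_state(); print(st['joints'],st['position'],st['ee_rot']); M=R.from_quat(st['ee_rot']).as_matrix(); print(M.round(4)); print(st['clock'])
E
```

```text
[-9.81405069e-01  3.84698703e-01  7.88089931e-03 -3.36978540e-05
 -1.19400879e+00 -2.58589171e-01] [ 203.01144357 -591.07516198  303.90036171] [-1.64641800e-01  9.86353424e-01  2.02396171e-05  8.05340557e-06]
[[-0.9458 -0.3248  0.    ]
 [-0.3248  0.9458  0.    ]
 [-0.      0.     -1.    ]]
1.2
```

Call:
apply_moves(increments=[[[-0.33,0.29,0,0,0,0.24,-1],[-0.67,0.57,0,0,0,0.47,-1],[-1,0.86,0,0,0,0.71,-1]]])

```text
clock: 1.5
position: [270.1, -476.2, 303.7]
ee_rot: [0.015, 1.0, -0.0, -0.0]
contact_force: [1.1, -0.2, 0.6]
gripper_width: 44.0
```

Call:
apply_moves(increments=[[[-0.25,0.45,0,0,0,0,-1],[-0.5,0.9,0,0,0,0,-1]]])

```text
clock: 1.7
position: [320.9, -389.5, 304.1]
ee_rot: [0.012, 1.0, -0.0, 0.0]
contact_force: [1.1, 0.4, 0.6]
gripper_width: 12.5
```

Call:
apply_moves(increments=[[[-0.25,0.45,0,0,0,0,-1],[-0.5,0.9,0,0,0,0,-1]]])

```text
clock: 1.9
position: [371.6, -303.1, 304.3]
ee_rot: [0.012, 1.0, -0.0, 0.0]
contact_force: [0.8, -1.2, 0.5]
gripper_width: -0.1
```

Call:
apply_moves(increments=[[[-0.25,0.45,0,0,0,0,-1],[-0.5,0.9,0,0,0,0,-1]]])

```text
clock: 2.1
position: [422.3, -216.7, 304.4]
ee_rot: [0.012, 1.0, -0.0, 0.001]
contact_force: [1.2, -0.6, 0.0]
gripper_width: -0.1
```

Call:
apply_moves(increments=[[[-0.25,0.45,0.4,0,0,0,-1],[-0.5,0.9,0.8,0,0,0,-1],[-0.5,0.9,1,0,0,0,-1],[-0.5,0.9,1,0,0,0,-1],[-0.5,0.9,1,0,0,0,-1]]])

```text
clock: 2.6
position: [474.0, -129.6, 203.6]
ee_rot: [0.011, 1.0, -0.0, -0.001]
contact_force: [0.3, -0.6, 1.0]
gripper_width: 0.3
```

```bash
cat > st.py <<'E'
from h import *
import sys
np.set_printoptions(precision=2,suppress=True)
n=sys.argv[1]
s=arm.get_image('scene');t=arm.get_image('top')
st=arm.read_state();print(st['clock'],st['position'],st['ee_rot'].round(4),R.from_quat(st['ee_rot']).as_matrix().round(4).tolist(),st['contact_force'],st['gripper_width'])
a=[float(x) for x in sys.argv[2:]]
def crop(p,r):
    u,v=proj(p,a); u,v=int(u),int(v); u=min(max(u,r),559-r);v=min(max(v,r),419-r)
    c=p['img'][v-r:v+r,u-r:u+r];print('off',u-r,v-r,'scale',400/(2*r));return cv2.resize(c,(400,400),interpolation=cv2.INTER_CUBIC)
c=np.hstack([crop(s,50),crop(t,50)]);save({'img':c},n)
E
python3 st.py k1 520 -150 60
```

```text
2.7 [ 474.38 -130.45  205.28] [ 0.01  1.   -0.    0.  ] [[-0.9997, 0.0245, 0.0026], [0.0245, 0.9997, -0.0004], [-0.0026, -0.0003, -1.0]] [0.25 1.12 0.64] -0.160765381133711
off 202 145 scale 4.0
off 280 169 scale 4.0
```

View pics/k1.png

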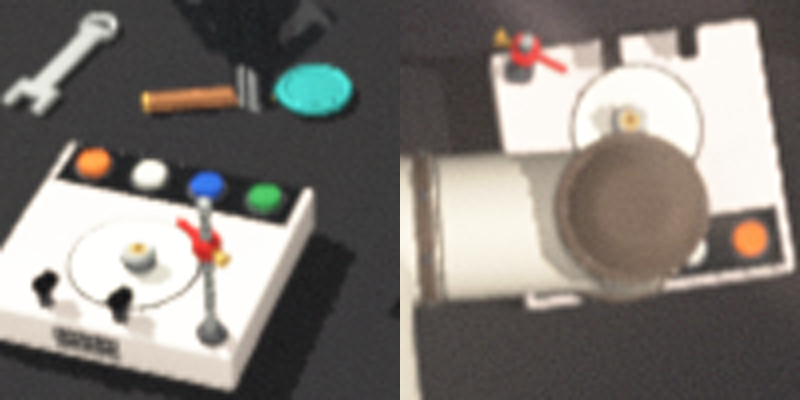

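Call:
apply_moves(increments=[[[-0.04,0.1,0.3,0,0,0,-1],[-0.04,0.1,0.55,0,0,0,-1],[-0.04,0.1,0.65,0,0,0,-1],[-0.04,0.1,0.65,0,0,0,-1]]])

```text
clock: 3.1
position: [477.8, -120.8, 138.9]
ee_rot: [0.013, 1.0, -0.0, -0.0]
contact_force: [-0.2, 1.1, 1.3]
gripper_width: 0.1
```

```bash
python3 st.py k2 520 -150 60
```

```text
3.2 [ 478.83 -120.53  140.29] [ 0.01  1.   -0.    0.  ] [[-0.9997, 0.0247, 0.0026], [0.0247, 0.9997, -0.0002], [-0.0026, -0.0002, -1.0]] [ 0.97 -0.07 -0.2 ] 0.0660515044533574
off 202 145 scale 4.0
off 280 169 scale 4.0
```

View pics/k2.png

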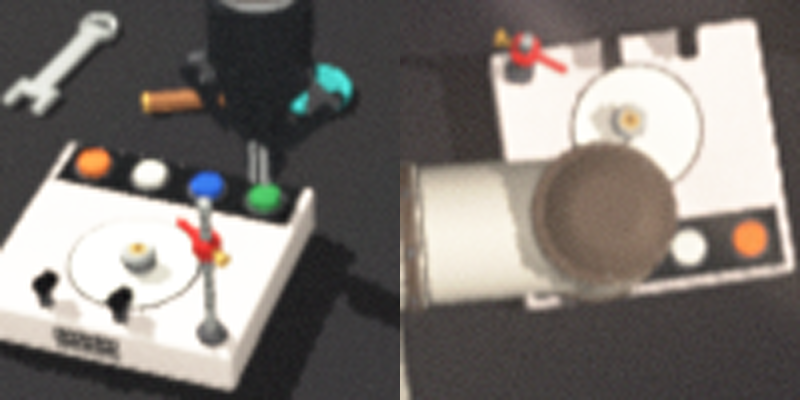

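The closed fingertips show just above the green key (crop (258,180), key (264,198)). Now I press it.

Call:
apply_moves(increments=[[[0,0,0.1,0,0,0,-1],[0,0,0.16,0,0,0,-1],[0,0,0.19,0,0,0,-1],[0,0,0.21,0,0,0,-1],[0,0,0.22,0,0,0,-1],[0,0,0.22,0,0,0,-1]]])

```text
clock: 3.8
position: [478.4, -120.0, 118.5]
ee_rot: [0.012, 1.0, -0.0, 0.0]
contact_force: [-3.6, 1.2, 12.1]
gripper_width: 0.0
```

Call:
apply_moves(increments=[[[0,0,0,0,0,0,-1],[0,0,-0.1,0,0,0,-1],[0,0,-0.22,0,0,0,-1],[-0.04,-0.23,-0.22,0,0,0,-1],[-0.08,-0.45,-0.22,0,0,0,-1],[-0.08,-0.45,-0.22,0,0,0,-1],[-0.08,-0.45,-0.22,0,0,0,-1]]])

```text
clock: 4.5
position: [484.6, -165.2, 138.7]
ee_rot: [0.013, 1.0, 0.0, -0.0]
contact_force: [-0.5, -0.5, -0.2]
gripper_width: 0.2
```

```bash
python3 st.py k3 520 -150 60
```

```text
4.6 [ 484.59 -164.65  138.74] [ 0.01  1.    0.   -0.  ] [[-0.9997, 0.024, -0.0008], [0.024, 0.9997, 0.0002], [0.0008, 0.0002, -1.0]] [0.85 0.65 0.34] 0.14571560505021805
off 202 145 scale 4.0
off 280 169 scale 4.0
```

View pics/k3.png

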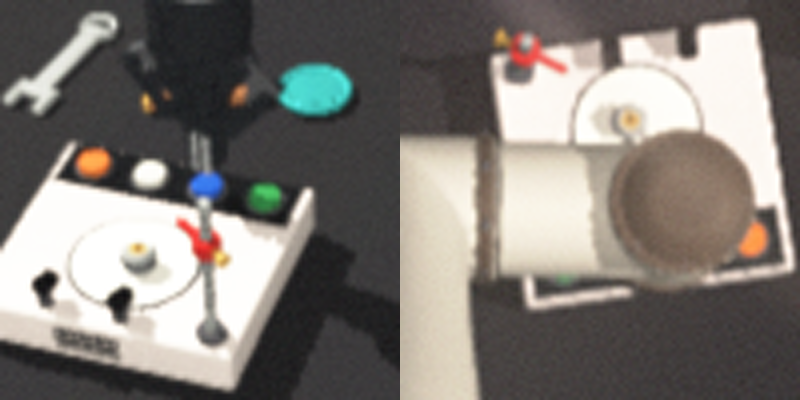

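Fingertips are now above blue (202,170), and green is back up. Next I press blue, then move to white.

Call:
apply_moves(increments=[[[0,0,0.1,0,0,0,-1],[0,0,0.16,0,0,0,-1],[0,0,0.19,0,0,0,-1],[0,0,0.21,0,0,0,-1],[0,0,0.22,0,0,0,-1],[0,0,0.22,0,0,0,-1]]])

```text
clock: 5.2
position: [484.7, -164.6, 118.5]
ee_rot: [0.012, 1.0, -0.0, -0.001]
contact_force: [-4.6, 5.2, 15.0]
gripper_width: -0.1
```

```bash
python3 st.py k4 520 -150 60
```

```text
5.3 [ 484.65 -164.62  118.48] [ 0.01  1.    0.   -0.  ] [[-0.9997, 0.0233, -0.0008], [0.0233, 0.9997, 0.0001], [0.0008, 0.0, -1.0]] [-3.83  5.51 15.27] -0.13212499320111315
off 202 145 scale 4.0
off 280 169 scale 4.0
```

View pics/k4.png

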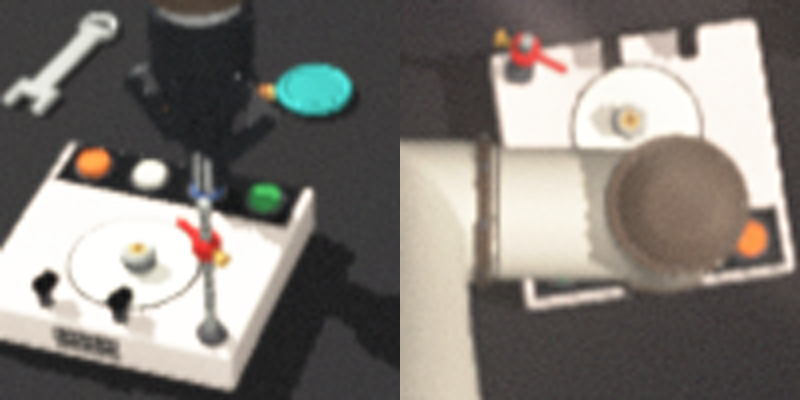

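Blue is down under the tips (crop (205,190)), the other keys are up, and the force is 15 N. Now white.

Call:
apply_moves(increments=[[[0,0,-0.1,0,0,0,-1],[0,0,-0.22,0,0,0,-1],[-0.04,-0.23,-0.22,0,0,0,-1],[-0.08,-0.46,-0.22,0,0,0,-1],[-0.08,-0.46,-0.22,0,0,0,-1],[-0.08,-0.46,-0.22,0,0,0,-1]]])

```text
clock: 5.9
position: [491.6, -211.6, 138.9]
ee_rot: [0.013, 1.0, 0.0, -0.0]
contact_force: [-0.7, 1.4, -0.3]
gripper_width: 0.1
```

Call:
apply_moves(increments=[[[0,0,0.1,0,0,0,-1],[0,0,0.16,0,0,0,-1],[0,0,0.19,0,0,0,-1],[0,0,0.21,0,0,0,-1],[0,0,0.22,0,0,0,-1],[0,0,0.22,0,0,0,-1]]])

```text
clock: 6.5
position: [491.5, -210.7, 118.5]
ee_rot: [0.011, 1.0, -0.0, -0.001]
contact_force: [-4.2, 3.8, 13.9]
gripper_width: 0.1
```

```bash
python3 st.py k5 520 -150 60
```

```text
6.6 [ 491.48 -210.73  118.52] [ 0.01  1.   -0.   -0.  ] [[-0.9997, 0.0231, -0.0011], [0.0231, 0.9997, 0.0], [0.0011, -0.0, -1.0]] [-3.46  3.82 13.69] -0.029691902166792405
off 202 145 scale 4.0
off 280 169 scale 4.0
```

View pics/k5.png

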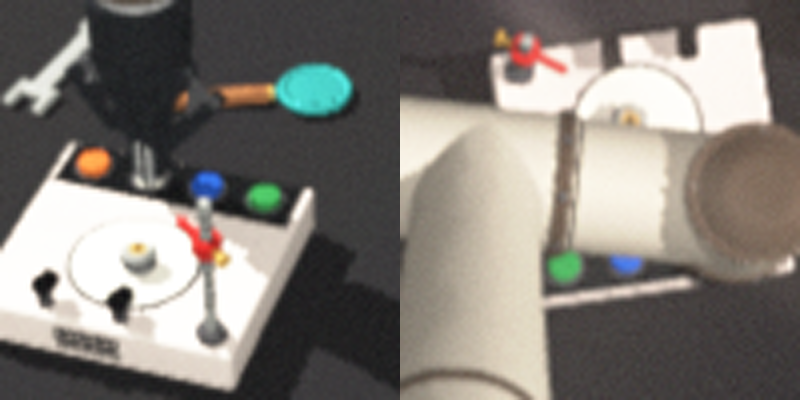

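White is down (crop (148,180)) and orange is untouched. I'll rise and travel to the rest.

Call:
apply_moves(increments=[[[0,0,-0.2,0,0,0,-1],[0,0,-0.6,0,0,0,-1],[0,0,-1,0,0,0,-1]]])

```text
clock: 6.9
position: [491.3, -211.0, 217.2]
ee_rot: [0.012, 1.0, 0.0, -0.001]
contact_force: [1.1, -0.4, -0.4]
gripper_width: -0.2
```

Call:
apply_moves(increments=[[[-0.1,0.45,-0.35,0,0,0,0],[-0.2,0.9,-0.7,0,0,0,0]]])

```text
clock: 7.1
position: [510.7, -133.5, 278.6]
ee_rot: [0.013, 1.0, 0.0, 0.0]
contact_force: [1.1, 0.1, -0.1]
gripper_width: 28.2
```

Call:
apply_moves(increments=[[[-0.1,0.45,0,0,0,0,0],[-0.2,0.9,0,0,0,0,0]]])

```text
clock: 7.3
position: [533.4, -42.7, 278.6]
ee_rot: [0.012, 1.0, 0.0, 0.001]
contact_force: [0.6, -1.3, -0.4]
gripper_width: 42.7
```

Call:
apply_moves(increments=[[[-0.1,0.45,0,0,0,0,0],[-0.2,0.9,0,0,0,0,0]]])

```text
clock: 7.5
position: [555.2, 47.1, 277.2]
ee_rot: [0.012, 1.0, -0.0, -0.0]
contact_force: [0.6, 0.1, 0.1]
gripper_width: 42.7
```

Call:
apply_moves(increments=[[[-0.1,0.45,0,0,0,0,0],[-0.2,0.9,0,0,0,0,0],[-0.25,0.9,0.4,0,0,0,0],[-0.25,0.9,0.4,0,0,0,0]]])

```text
clock: 7.9
position: [580.0, 135.2, 231.7]
ee_rot: [0.012, 1.0, -0.002, -0.005]
contact_force: [-0.1, -0.7, -1.5]
gripper_width: 42.9
```

```bash
python3 st.py l1 580 207 40; python3 fit.py | grep -A3 rest
```

```text
8.0 [582.06 134.11 236.65] [ 0.01  1.   -0.   -0.  ] [[-0.9997, 0.0237, -0.0025], [0.0237, 0.9997, -0.0019], [0.0025, -0.002, -1.0]] [0.08 0.18 0.5 ] 42.72650900039364
off 309 201 scale 4.0
off 160 150 scale 4.0
rest [578.7 207.6] -1.3683152398483174 [-0.1 -0.2 -0.2 -0.6 -0.4  0.3  0.4  0.3  0.2  0.3]
lens [648.7 205.9  40. ] grip [578.7 207.6  40. ]
[649.5 207.1  46. ] [507.5 209.9  46. ]
```

View pics/l1.png

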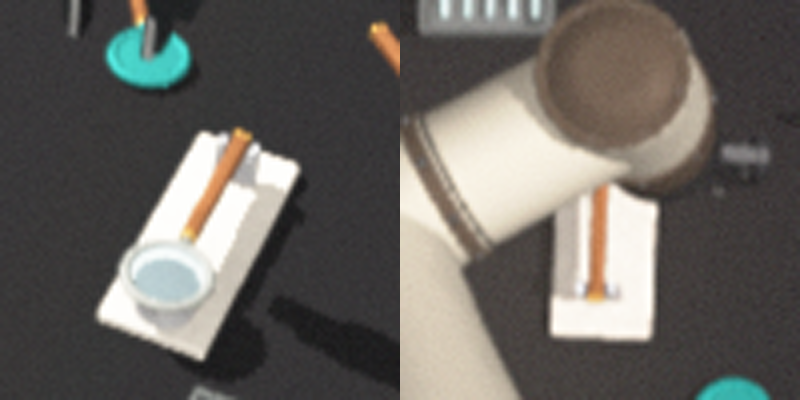

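```bash
python3 - <<'E'
from h import *
s=arm.get_image('scene');t=arm.get_image('top')
f=lambda U:((np.array(U)+.5)/7-.5)+np.array((320,220))
for U in((348,95),(254,276),(214,345)):print(atz(s,f(U),46))
g=lambda U:((np.array(U)+.5)/5-.5)+np.array((150,140))
for U in((294,425),(302,246),(303,188)):print(atz(t,g(U),46))
E
```

```text
[508.24244615 208.72480957  46.        ]
[615.58549579 208.16604552  46.        ]
[654.46894607 206.56917546  46.        ]
[507.53445415 209.93327616  46.        ]
[614.44744853 207.1029523   46.        ]
[649.48862113 207.13065337  46.        ]
```

Call:
apply_moves(increments=[[[-0.01,0.4,0,0,0,0,0],[-0.02,0.74,0.1,0,0,0,0],[-0.02,0.74,0.4,0,0,0,0],[-0.02,0.74,0.6,0,0,0,0],[-0.02,0.74,0.6,0,0,0,0],[-0.02,0.74,0.6,0,0,0,0]]])

```text
clock: 8.8
position: [587.0, 208.0, 178.7]
ee_rot: [0.012, 1.0, 0.0, 0.001]
contact_force: [0.9, 0.2, 0.5]
gripper_width: 43.0
```

```bash
python3 st.py l2 580 207 60
```

```text
8.9 [587.3  208.23 179.56] [0.01 1.   0.   0.  ] [[-0.9997, 0.0245, 0.0034], [0.0245, 0.9997, 0.0016], [-0.0034, 0.0017, -1.0]] [0.05 0.24 0.63] 42.87179850403651
off 310 196 scale 4.0
off 159 149 scale 4.0
```

View pics/l2.png

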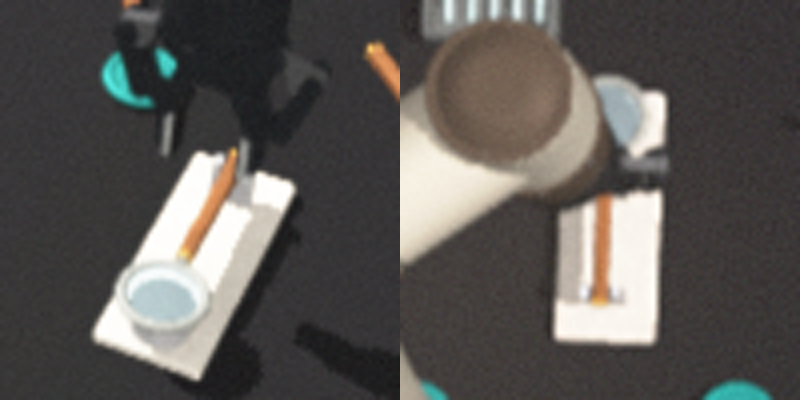

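The fingers straddle the handle, so I lower and close.

Call:
apply_moves(increments=[[[0,0,0.25,0,0,0,0],[0,0,0.5,0,0,0,0],[0,0,0.7,0,0,0,0],[0,0,0.8,0,0,0,0],[0,0,0.85,0,0,0,0],[0,0,0.85,0,0,0,0],[0,0,0.85,0,0,0,0]]])

```text
clock: 9.6
position: [587.0, 208.6, 93.7]
ee_rot: [0.012, 1.0, 0.001, 0.001]
contact_force: [-0.6, 0.6, 0.7]
gripper_width: 42.9
```

Call:
apply_moves(increments=[[[0,0,0,0,0,0,-1],[0,0,0,0,0,0,-1],[0,0,0,0,0,0,-1],[0,0,0,0,0,0,-1],[0,0,0,0,0,0,-1],[0,0,0,0,0,0,-1]]])

```text
clock: 10.2
position: [586.7, 208.6, 93.3]
ee_rot: [0.012, 1.0, 0.0, 0.001]
contact_force: [-1.3, 0.5, 6.0]
gripper_width: 10.8
```

```bash
python3 st.py l3 580 207 60
```

```text
10.3 [586.74 208.56  93.36] [0.01 1.   0.   0.  ] [[-0.9997, 0.0238, 0.0014], [0.0238, 0.9997, 0.0006], [-0.0014, 0.0007, -1.0]] [-0.92  0.48  5.86] 10.754357243231583
off 310 196 scale 4.0
off 159 149 scale 4.0
```

View pics/l3.png

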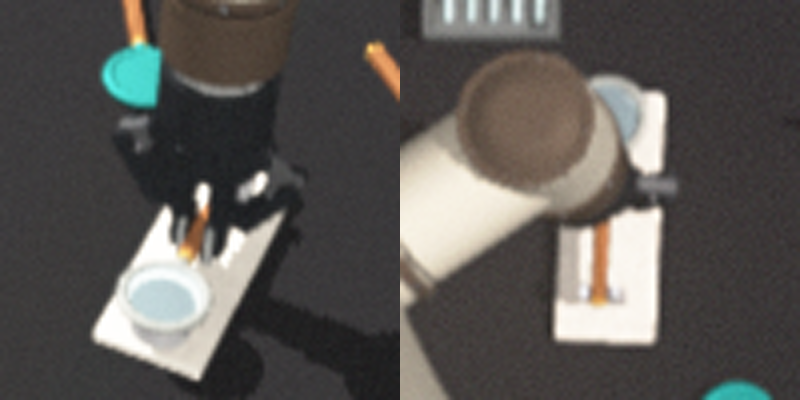

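Call:
apply_moves(increments=[[[0,0,-0.1,0,0,0,-1],[0,0,-0.3,0,0,0,-1],[0,0,-0.5,0,0,0,-1],[0,0,-0.7,0,0,0,-1],[0,0,-0.9,0,0,0,-1],[0,0,-1,0,0,0,-1],[0,0,-1,0,0,0,-1],[0,0,-1,0,0,0,-1]]])

```text
clock: 11.1
position: [585.8, 208.0, 191.5]
ee_rot: [0.012, 1.0, -0.0, -0.001]
contact_force: [-0.3, -0.9, -1.2]
gripper_width: 10.7
```

```bash
python3 st.py l4 580 207 140
```

```text
11.2 [585.68 207.92 190.9 ] [ 0.01  1.   -0.   -0.  ] [[-0.9997, 0.0245, -0.0025], [0.0245, 0.9997, -0.0012], [0.0025, -0.0013, -1.0]] [-0.19 -0.43 -0.93] 10.403629426823734
off 313 174 scale 4.0
off 155 145 scale 4.0
```

View pics/l4.png

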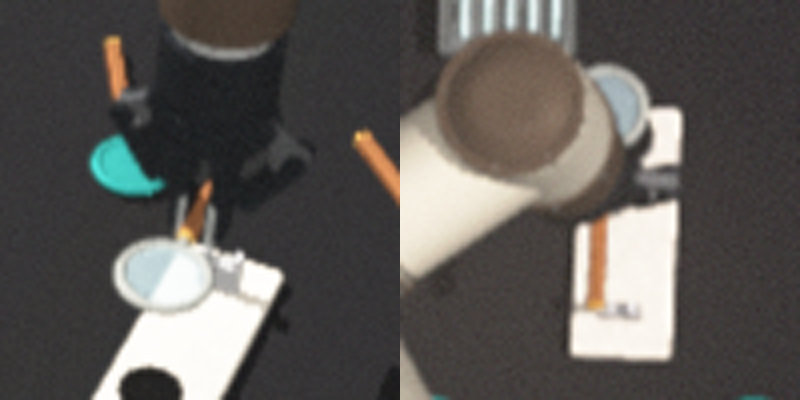

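The loupe is lifted, held by the handle, and the ring looks level. I pull back, then traverse clear of the post.

Call:
apply_moves(increments=[[[0.2,-0.3,0,0,0,0,-1],[0.4,-0.6,0,0,0,0,-1],[0.6,-0.95,0,0,0,0,-1]]])

```text
clock: 11.5
position: [522.9, 114.0, 191.0]
ee_rot: [0.012, 1.0, -0.001, -0.001]
contact_force: [0.7, -1.3, -0.5]
gripper_width: 10.7
```

Call:
apply_moves(increments=[[[0.2,-0.3,0,0,0,0,-1],[0.4,-0.6,0,0,0,0,-1],[0.46,-0.95,0,0,0,0,-1]]])

```text
clock: 11.8
position: [473.3, 19.7, 191.5]
ee_rot: [0.012, 1.0, -0.0, -0.001]
contact_force: [0.5, 0.4, -1.0]
gripper_width: 10.6
```

Call:
apply_moves(increments=[[[0,-0.3,0,0,0,0,-1],[0,-0.6,0,0,0,0,-1],[0,-0.95,0,0,0,0,-1]]])

```text
clock: 12.1
position: [472.9, -75.1, 191.7]
ee_rot: [0.012, 1.0, -0.0, -0.001]
contact_force: [0.8, -0.2, -0.4]
gripper_width: 11.0
```

Call:
apply_moves(increments=[[[0,-0.3,0,0,0,0,-1],[0,-0.6,0,0,0,0,-1],[0,-0.85,0,0,0,0,-1],[0,-0.95,0,0,0,0,-1],[0,-0.95,0,0,0,0,-1],[0,-0.95,0,0,0,0,-1]]])

```text
clock: 12.7
position: [471.0, -168.7, 191.9]
ee_rot: [0.012, 1.0, 0.0, -0.0]
contact_force: [0.7, 0.4, -0.9]
gripper_width: 10.8
```

```bash
python3 st.py m1 560 -168 100
```

```text
12.8 [ 471.19 -168.22  192.23] [ 0.01  1.    0.   -0.  ] [[-0.9997, 0.023, -0.0003], [0.023, 0.9997, 0.0001], [0.0003, 0.0001, -1.0]] [-0.36 -0.29 -1.18] 10.894400513033604
off 189 141 scale 4.0
off 288 154 scale 4.0
```

View pics/m1.png

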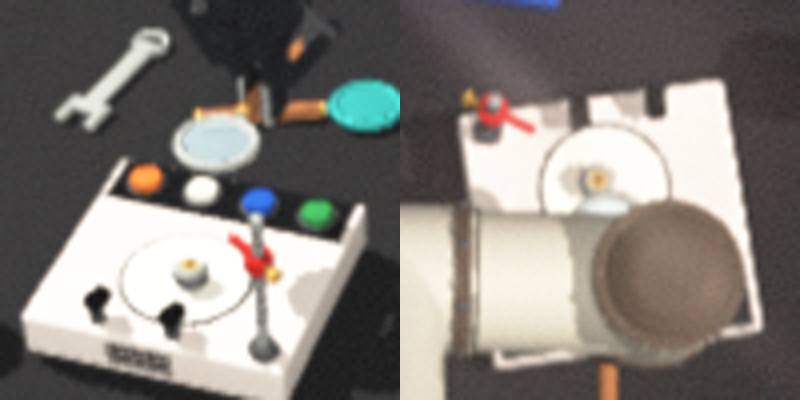

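Call:
apply_moves(increments=[[[-0.15,0.01,0.03,0,0,0,-1],[-0.3,0.01,0.06,0,0,0,-1],[-0.42,0.01,0.08,0,0,0,-1],[-0.49,0.01,0.08,0,0,0,-1],[-0.49,0.01,0.08,0,0,0,-1],[-0.49,0.01,0.08,0,0,0,-1]]])

```text
clock: 13.4
position: [519.9, -169.1, 184.2]
ee_rot: [0.012, 1.0, 0.0, -0.0]
contact_force: [-0.1, 0.3, -0.4]
gripper_width: 10.8
```

```bash
cat > fin.py <<'E'
from h import *
import sys
np.set_printoptions(precision=1,suppress=True)
s=arm.get_image('scene');t=arm.get_image('top');print(arm.read_state()['position'],arm.read_state()['joint_vel'])
for p,n,(u,v) in((s,'fs',(205,160)),(t,'ft',(295,155))):
    save({'img':cv2.resize(p['img'][v:v+80,u:u+100],(800,640),interpolation=cv2.INTER_CUBIC)[:600]},sys.argv[1]+n)
for n in('loupe_lens','nut_top','focus_mark'):
    for p in(s,t):
        print(n,[(round(e['conf'],2),np.array(e['at'])) for e in arm.mark_of(n,p)[:4]])
E
python3 fin.py a
```

```text
[ 519.7 -169.2  184.4] [-0. -0.  0. -0.  0.  0.]
loupe_lens [(0.88, array([345.7, 212.1])), (0.85, array([230.9, 187.5])), (0.81, array([283.6, 168.3])), (0.67, array([311.7, 320.5]))]
loupe_lens [(0.84, array([240.7, 258.4])), (0.84, array([163., 252.])), (0.84, array([336.7, 295.9])), (0.61, array([223. , 129.8]))]
nut_top [(0.64, array([238.2, 206.1])), (0.54, array([455.5, 325.5]))]
nut_top [(0.5, array([121.1, 248.6]))]
focus_mark [(0.64, array([248.8, 197.6]))]
focus_mark [(0.56, array([328.4, 186.1]))]
```

View pics/afs.png

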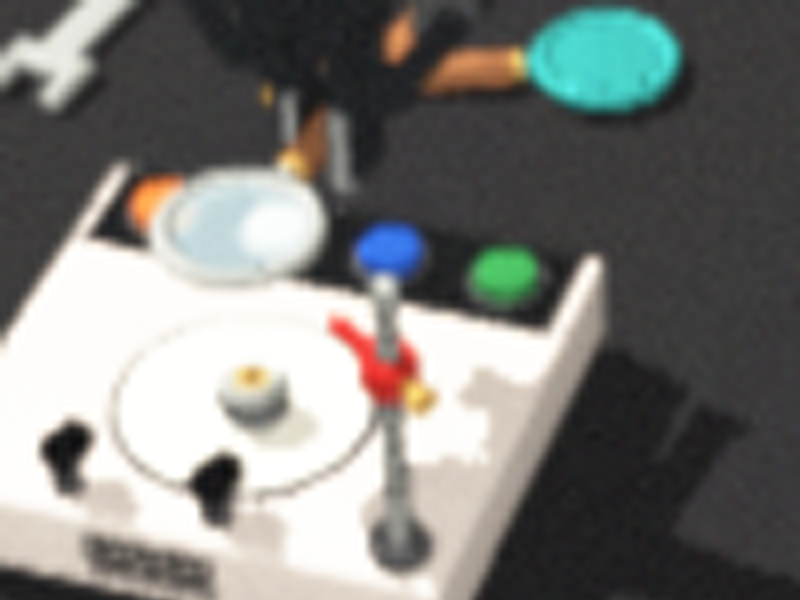

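View pics/aft.png

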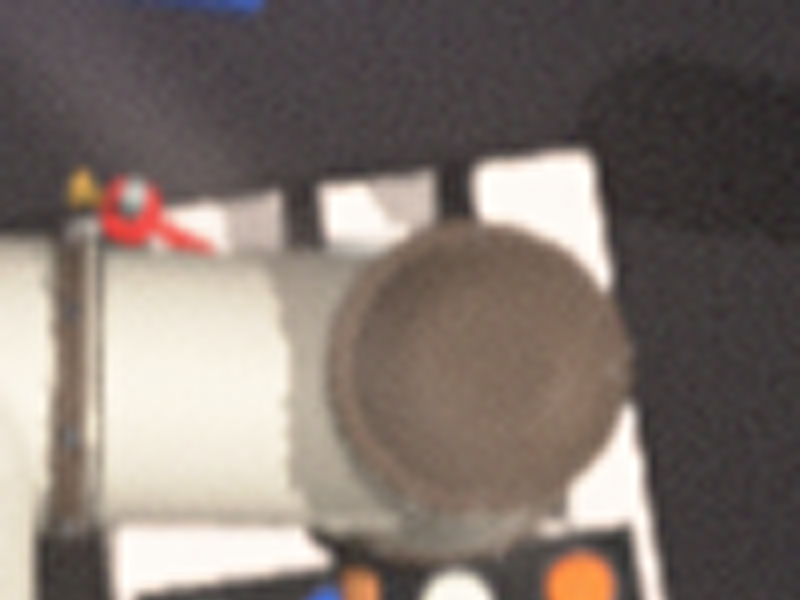

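```bash
python3 - <<'E'
from h import *
from scipy.optimize import least_squares
np.set_printoptions(precision=2,suppress=True)
s=arm.get_image('scene');t=arm.get_image('top')
q=np.array([555.1,-179.1,np.radians(8.2)])
def W(X): c,n=np.cos(q[2]),np.sin(q[2]);return np.array([q[0]+c*X[0]-n*X[1],q[1]+n*X[0]+c*X[1],X[2]])
F=lambda U,V:np.array([(U+.5)/8-.5+205,(V+.5)/8-.5+160])
off=np.array([-0.3,0.9])
tip=F(335,322); nut=F(252,377)
d=np.array([-55,-80.])/np.hypot(55,80); tx=np.array([80,80])+34*d
print('tip xy',W((*tx,0)))
for z in(120,125,130,135,140):print(z,'tip res',proj(s,W((*tx,z)))+off-tip, 'collar',proj(s,W((80,80,z)))+off-F(389,372))
print('nut',atz(s,nut-off,63))
print('post top',proj(s,W((80,80,167)))+off-F(385,283))
print('base of post',proj(s,W((80,80,42)))+off-F(400,552))
# ring fit: silhouette bounding box for level ring
a=np.linspace(0,2*np.pi,200)
def bb(c,tilt=0):
    P=[proj(s,[c[0]+30*np.cos(k)*np.cos(tilt),c[1]+30*np.sin(k),c[2]+h+30*np.cos(k)*np.sin(tilt)])+off for k in a for h in(-6,6)]
    P=np.array(P);return np.r_[P.min(0),P.max(0)]
obs=np.r_[F(150,165),F(329,286)]
for z in(125,130,131,135):print(z,bb((582.3,-171,z))-obs)
for z in(125,131,137):
    r=least_squares(lambda c:bb((c[0],c[1],z))-obs,[582,-170],diff_step=1e-3);print('fit z',z,r.x,r.fun)
E
```

```text
tip xy [ 607.8  -118.99    0.  ]
120 tip res [-0.1   2.41] collar [0.36 2.61]
125 tip res [-0.2   1.04] collar [0.28 1.24]
130 tip res [-0.29 -0.34] collar [ 0.2  -0.14]
135 tip res [-0.39 -1.72] collar [ 0.12 -1.53]
140 tip res [-0.49 -3.11] collar [ 0.04 -2.92]
nut [ 581.66 -170.32   63.  ]
post top [0.1  0.57]
base of post [0.19 0.75]
125 [ 0.1   1.7  -0.58  3.57]
130 [-0.04  0.33 -0.67  2.2 ]
131 [-0.07  0.06 -0.69  1.93]
135 [-0.19 -1.04 -0.77  0.83]
fit z 125 [ 571.84 -176.15] [ 0.4  -0.87 -0.41  0.84]
fit z 131 [ 577.97 -172.23] [ 0.34 -0.92 -0.34  0.89]
fit z 137 [ 584.1 -168.3] [ 0.27 -0.98 -0.27  0.93]
```

```bash
python3 - <<'E'
from h import *
from scipy.optimize import least_squares
np.set_printoptions(precision=2,suppress=True)
s=arm.get_image('scene')
a=np.linspace(0,2*np.pi,120);off=np.array([-0.3,0.6])
def pts(c,tilt,h):
    return np.array([proj(s,[c[0]+30*np.cos(k)*np.cos(tilt)-h*np.sin(tilt),c[1]+30*np.sin(k),c[2]+h*np.cos(tilt)+30*np.cos(k)*np.sin(tilt)])+off for k in a])
out=[]
for fn,o,sc,c in(('l4.png',(313,174),4,(585.7+62.6,206.4,190.9-53.4)),('m1.png',(189,141),4,(471.2+62.6,-170,192.2-53.4)),('afs.png',(205,160),8,(519.7+62.6,-171,184.4-53.4))):
    im=cv2.imread('pics/'+fn)[:, :400] if sc==4 else cv2.imread('pics/'+fn)
    if sc==4: im=cv2.resize(im,None,fx=2,fy=2,interpolation=cv2.INTER_CUBIC)
    for tl,col in((0,(0,255,0)),(0.1,(0,0,255))):
        for h in(6,-6):
            P=(pts(c,tl,h)-np.array(o)+.5)*8-.5
            cv2.polylines(im,[P.round().astype(int).reshape(-1,1,2)],True,col,1)
    m=((proj(s,c)-np.array(o)+.5)*8).astype(int); im=im[max(0,m[1]-130):m[1]+130,max(0,m[0]-130):m[0]+130]
    out.append(cv2.resize(im,(260,260)))
cv2.imwrite('pics/ov.png',np.hstack(out))
E
```

```text
(no output)
```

View pics/ov.png

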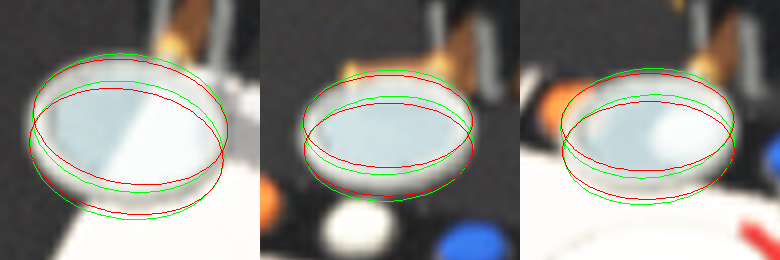

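```bash
python3 - <<'E'
from h import *
s=arm.get_image('scene')
a=np.linspace(0,2*np.pi,120);off=np.array([-0.3,0.6])
def pts(c,tilt,h):
    return np.array([proj(s,[c[0]+30*np.cos(k)*np.cos(tilt)-h*np.sin(tilt),c[1]+30*np.sin(k),c[2]+h*np.cos(tilt)+30*np.cos(k)*np.sin(tilt)])+off for k in a])
out=[]
full=cv2.imread('pics/s0.png')
for im,o,sc,c in((full,(0,0),1,(649.3,206.4,40)),(s['img'][...,::-1],(0,0),1,(519.7+62.6,-171,184.4-53.4))):
    m=proj(s,c).round().astype(int); u,v=m-16
    im=cv2.resize(im[v:v+32,u:u+32],None,fx=12,fy=12,interpolation=cv2.INTER_CUBIC)
    for tl,col in((0,(0,255,0)),(0.1,(0,0,255))):
        for h in(6,-6):
            P=(pts(c,tl,h)-np.array((u,v))+.5)*12-.5
            cv2.polylines(im,[P.round().astype(int).reshape(-1,1,2)],True,col,1)
    out.append(im)
cv2.imwrite('pics/ov2.png',np.hstack(out))
E
```

```text
(no output)
```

View pics/ov2.png

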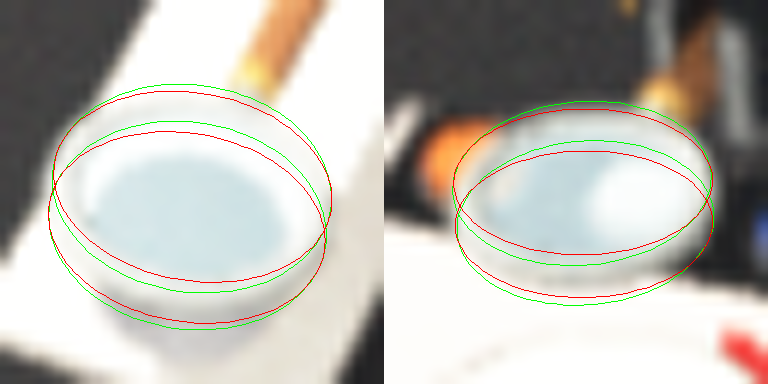

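Against the level-ring overlay, the ring now matches as well as it did on the rest, so the loupe is level. I estimate the lens at (582,-171,131), the nut at (582,-170) and the pointer tip at z about 128. I'll make a small correction.

Call:
apply_moves(increments=[[[0,0.01,0.01,0,0,0,-1],[0,0.01,0.02,0,0,0,-1],[0,0.01,0.025,0,0,0,-1],[0,0.01,0.025,0,0,0,-1],[0,0.01,0.025,0,0,0,-1],[0,0.01,0.025,0,0,0,-1],[0,0.01,0.025,0,0,0,-1],[0,0.01,0.025,0,0,0,-1]]])

```text
clock: 14.8
position: [520.2, -168.3, 181.9]
ee_rot: [0.012, 1.0, 0.0, 0.0]
contact_force: [-0.2, 0.5, -1.3]
gripper_width: 10.9
```

```bash
python3 fin.py b; python3 - <<'E'
from h import *
st=arm.read_state();print(st['clock'],st['position'],st['gripper_width'],st['contact_force'])
E
```

```text
[ 520.2 -168.3  181.9] [ 0. -0.  0.  0. -0. -0.]
loupe_lens [(0.95, array([426.5, 239.4])), (0.81, array([280.6, 166.9])), (0.8, array([232.5, 186.6])), (0.78, array([313.4, 323.2]))]
loupe_lens [(0.95, array([239.6, 258.9])), (0.89, array([221.8, 127.2])), (0.8, array([160. , 254.5])), (0.59, array([338.5, 294.9]))]
nut_top [(0.62, array([235.6, 204.4]))]
nut_top []
focus_mark [(0.48, array([245.2, 197.3]))]
focus_mark [(0.56, array([322.5, 184.7])), (0.36, array([120.5, 173.2]))]
15.2 [ 520.18840285 -168.2586885   181.88441372] 11.252666772101573 [-0.13494935 -0.44121559 -0.36804057]
```

View pics/bfs.png

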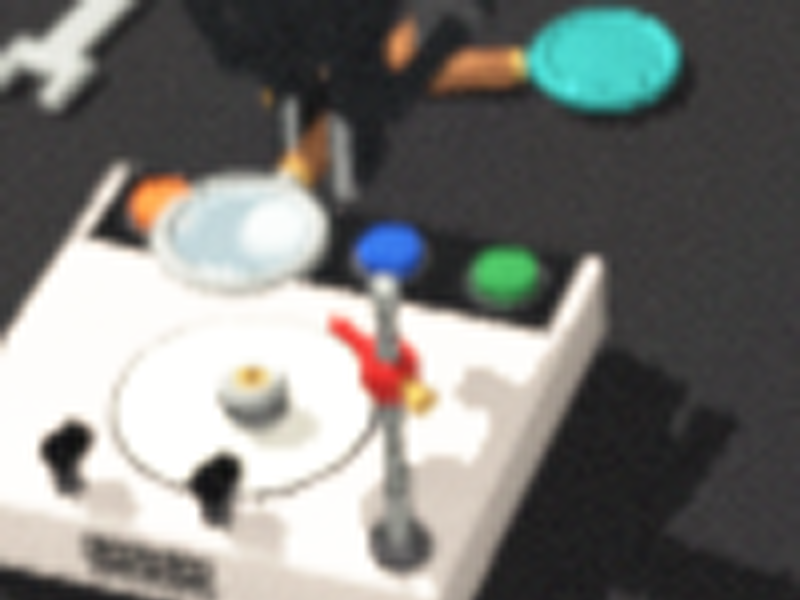

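The picture shows the loupe hanging clear: ring at (240,230), nut at (252,385), pointer tip at (335,322), keys up and nothing touching. I'm handing in.

```bash
python3 -c "
from bench import arm
print(arm.job_done())"
```

```text
the job is handed in; nothing more can be done
None
```

I pressed the keys in order, lifted the loupe, and handed the job in at about 15 s of the 64 s allowed, with the loupe held over the nut. `job_done` gave no verdict.

- **Keys:** I pressed green, blue and white one at a time, with 12–15 N at the bottom of each press. The pictures of the blue and white presses showed the other keys up. I took no picture while green was down, so only the force and the finger height support that press. Orange was never touched.
- **Loupe:** I gripped the clear loupe by the handle, about 8 mm nearer the lens than `loupe_grip`, and lifted it off the rest. I carried it past the focus post with the lens pulled back from it.
- **Last estimates:**

| | x (mm) | y (mm) | z (mm) |
|---|---|---|---|
| Lens centre | 583 | -170 | 128.5 |
| Nut centre | 582 | -170 | – |
| Pointer tip | – | – | 126.5–130 |

- **At hand-in:** the loupe was still, with 11 mm between the fingers and no contact force beyond noise. The blue, green and orange keys looked up; the ring hid the white key in that picture.

**Weak points in the checks:**
- The arm hid the lens from the top camera at the end. The final lens position therefore comes from the tool pose and the scene camera only.
- The two cameras disagreed by about 5 mm in x, which I corrected using the known sizes of the base.
- The network's lens mark was about 2 px off my own reading of the ring.
- In the picture the ring looked a little thinner than a level ring should. It looked the same on the rest, so I took it as level.

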